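Move the finish samples to the drying rack in reverse order

TASK

Move the four timber offcuts from the plywood sample board to the empty grey drying rack, one to each bay, in the reverse order: the offcut that is leftmost on the board (seen from the robot) goes to the rightmost bay of the rack, the second from the left to the second from the right, and so on. Leave each one lying flat, centred in its bay, with its length straight across the rack and resting on both of the bay's bearers, and let go of them all.

Things in the scene. Friction and masses are not known exactly. Their poses are not given: they have to be found in the camera images.
- sample_board: plywood board, 80 x 336 x 8 mm, fixed, nearer or farther than the rack; four wooden rests stand in a row on it and carry the offcuts at the start. Origin: centre of its underside; x across it (away from the robot), y along it (to the robot's left, within 0.1 rad), z up. Rests at y = +126, +42, -42, -126 mm, x = 0; their tops are 22 mm above the origin.
- drying_rack: grey metal rack, 80 x 336 mm, fixed, four empty bays in a row. Origin: centre of its underside; x across it (away from the robot), y along it (to the robot's left, within 0.1 rad), z up. Bay centres at y = +126, +42, -42, -126 mm, x = 0. A bay is a dark 60 x 70 mm plate with two bright bearers, 10 x 66 mm, along y at x = -17 and +17 mm; offcuts lie on their tops, 22 mm above the origin.
- long_offcut: long narrow sawn timber offcut, 42 x 140 x 35 mm, loose, lying flat; origin at the centre of its underside, x along its 42 mm width (grip it there, from above), y along its 140 mm length, z up. At the start it lies roughly square across one of the four rests on the sample board, underside 22 mm above the bench.
- medium_offcut: medium sawn timber offcut, 50 x 90 x 35 mm, loose, lying flat; origin at the centre of its underside, x along its 50 mm width (grip it there, from above), y along its 90 mm length, z up. At the start it lies roughly square across one of the four rests on the sample board, underside 22 mm above the bench.
- wide_offcut: the widest and flattest sawn timber offcut, 60 x 100 x 30 mm, loose, lying flat; origin at the centre of its underside, x along its 60 mm width (grip it there, from above), y along its 100 mm length, z up. At the start it lies roughly square across one of the four rests on the sample board, underside 22 mm above the bench.
- short_offcut: the smallest, a short reddish sawn timber offcut, 35 x 70 x 35 mm, loose, lying flat; origin at the centre of its underside, x along its 35 mm width (grip it there, from above), y along its 70 mm length, z up. At the start it lies roughly square across one of the four rests on the sample board, underside 22 mm above the bench.
- rest_long: the wooden rest under the long offcut at the start (the four rests look alike), fixed: a 60 x 70 x 6 mm plate with two bearers, 14 mm high in all; origin at the centre of its underside, axes as those of the sample board. It stays in place, so it still marks where that offcut came from.
- rest_medium: the wooden rest under the medium offcut at the start (the four rests look alike), fixed: a 60 x 70 x 6 mm plate with two bearers, 14 mm high in all; origin at the centre of its underside, axes as those of the sample board. It stays in place, so it still marks where that offcut came from.
- rest_wide: the wooden rest under the wide offcut at the start (the four rests look alike), fixed: a 60 x 70 x 6 mm plate with two bearers, 14 mm high in all; origin at the centre of its underside, axes as those of the sample board. It stays in place, so it still marks where that offcut came from.
- rest_short: the wooden rest under the short offcut at the start (the four rests look alike), fixed: a 60 x 70 x 6 mm plate with two bearers, 14 mm high in all; origin at the centre of its underside, axes as those of the sample board. It stays in place, so it still marks where that offcut came from.
Things that resemble listed ones, but are neither listed nor needed, are in the scene too. What is shaped like the short_offcut but orange is not meant.

How it is judged:
By the outcome, as a careful person would: the job done as asked, in the order asked, and still so for the second after the job is handed in, with the robot touching nothing.
It also fails if it takes over 96 s, if anything falls off the work surface, if the arm or the gripper's body presses on something with over 40 N, if the wrist force passes 120 N, or if a joint passes its speed limit or range.

ROBOT

A 6-joint arm with a two-finger parallel gripper is mounted at the origin on a cart in front of the work surface, level with it; the furniture and walls round the work are solid. World frame = base frame: x ahead of the robot, y to its left, z up, the work surface at z = 0. Lengths are in m, angles in rad, forces in N, time in s.
With the tool pointing down it reaches from about 0.25 to 0.775 m from the base axis. Payload 4 kg.
Tool frame: the origin (TCP) lies midway between the tips of the shut fingers; the grasp point (between the pads) lies 19 mm behind it; z points along the fingers, y is the direction in which the jaws open and shut (so a half turn about z gives the same grasp; the last joint's range is limited). The gripper opens to 85 mm and grips with 20 to 120 N. Pads are 22 mm wide; open, the fingers measure 114 mm over their backs; the gripper's body (76 mm by 85 mm) begins 54 mm behind the grasp point. The pads swing forward as they close: fully open they stand 13 mm farther back than shut.
Start: joints at [1.167, 0.087, 1.371, -0, 1.684, -0.103], TCP at [0.163, 0.525, 0.231] pointing down, gripper open.
Joint ranges: [-3.1, 3.1], [-0.76, 2.03], [0.27, 2.55], [-1.08, 4.22], [0.17, 2.65], [-2.57, 2.57]. Speed limits (rad/s): [2.79, 2.79, 3.14, 3.14, 3.14, 3.14].

INTERFACE

Orientations are given as a unit quaternion [x, y, z, w].
In Python, from station import env gives the robot as it stands.
- The arm moves only by the tool move_arm, never from a script. Its argument "increments" is a list of rows, each an object with "delta_rot": the turn, a rotation vector about the world's x, y, z in rad, a list of three; "xyz": the shift along the world's x, y, z in m, a list of three; "hand": the gripper's target within -1 to 1 (fully open at 1, half-way at 0, shut at -1). In form: [{"delta_rot": [rx, ry, rz], "xyz": [dx, dy, dz], "hand": hand}, ...]. A call has 1 to 12 rows; each row shifts and turns the commanded pose from where the row before left it; what a row does not reach is not made up. A row lasts 1/12 s, in which the tool goes at most 41.7 mm and 7.16 degrees, less where a joint would pass 70% of its speed; a pose out of reach is approached as far as the arm can. A call with a gripper value outside its range is refused whole. The fingers move at their own pace and stop on an object; "grip_force" is the grip in N (left out, the last holds). Time passes only in rows, so rows that do not move let the fingers close. It gives the time, the measured TCP pose, the force and the opening at its end, in the units of the state.
- env.get_state(): the state, without advancing time (a new reading comes with each control period).
- env.capture(name): name is "side" or "top"; returns a dict with "image" (420x560x3 uint8, red, green, blue), "depth" (420x560 float32, m along the optical axis (not along the pixel's ray), 0 where there is no reading), "mtx" (3x3 intrinsics, pixels), "distortion" ([k1, k2, p1, p2, k3] as OpenCV has them; the pictures are not rectified), "world_from_camera" (4x4, takes a point from camera to world coordinates). Camera axes: x right, y up, looking along -z (the intrinsics and any distortion apply to the point x, -y, -z); pixel columns grow to the right and rows downward; lengths in m; the calibration is good to about 2 mm. A picture is of the moment at which its call begins.
- env.finish_job(): hands the job in, once; it reports no verdict.
The state is a dict: "clock": time; "joints": joint angles; "dq": joint speeds; "effort": joint torques, N m; "tcp_pos": TCP position; "ee_rot": TCP orientation; "contact_force": force on the tool from outside, world axes, zero at the start; "moment": the same for the moment, N m; "width": finger opening in m.
Only numpy, scipy, OpenCV 4.12 (cv2) and the standard library are available. Lean on these libraries where they do the work, as an engineer would, in place of code of your own. Each camera call takes 0.05 s, during which the arm holds its last target.

## Working session

There is one attempt and no reset: what is moved stays moved. The work goes in short steps, Python scripts to look and compute and a tool call to move; the robot and the scene stay as the last step left them, time stands still between calls to the robot, and variables do not carry over. Pictures are saved under pics/ and viewed, and the job is handed in when it is done.

Besides the shell and the picture viewer there is one more tool, called after "Call:" in YAML: its name, and indented under it one key for each argument. move_arm: Moves the arm, as the interface text tells. Its arguments: {"type":"object","properties":{"increments":{"type":"array","items":{"type":"object","properties":{"delta_rot":{"type":"array","items":{"type":"number"}},"xyz":{"type":"array","items":{"type":"number"}},"hand":{"type":"number"}}}},"grip_force":{"type":"number"}},"required":["increments"]}

```bash
mkdir -p pics; ls; python3 - <<'E'
from station import env
import cv2,numpy as np
s=env.get_state();print(s)
for n in("top","side"):
    c=env.capture(n);cv2.imwrite(f"pics/{n}0.png",c["image"][:,:,::-1]);np.savez(f"{n}0.npz",**c)
    print(n,c["mtx"],c["distortion"],c["world_from_camera"].round(4))
E
```

```text
pics
{'clock': 0.0, 'joints': array([ 1.16689569e+00,  8.79667509e-02,  1.37228487e+00, -1.02495083e-05,
        1.68357695e+00, -1.03113877e-01]), 'dq': array([ 0.00167839,  0.00046786,  0.00066232,  0.00042361, -0.00036818,
       -0.00071542]), 'effort': array([ 1.63926528e-03, -3.51870883e+01, -3.13274610e+01,  1.60744030e-04,
        1.07312528e-02,  7.36972936e-06]), 'tcp_pos': array([0.1627671 , 0.52484095, 0.23011716]), 'ee_rot': array([ 1.49827553e-01,  9.88711512e-01, -1.08350682e-03, -2.75455275e-04]), 'contact_force': array([-0.52087404,  0.17399633,  0.56076877]), 'moment': array([ 0.02020789, -0.02677793,  0.02070764]), 'width': 0.08555602885513829}
top [[438.58859418   0.         276.51940478]
 [  0.         438.58859418 212.48214075]
 [  0.           0.           1.        ]] [-0.02868735  0.          0.          0.          0.        ] [[-0.026   0.9808 -0.1932  0.3333]
 [-0.9997 -0.0251  0.0072  0.1636]
 [ 0.0022  0.1934  0.9811  0.8916]
 [ 0.      0.      0.      1.    ]]
side [[392.95542939   0.         275.3363005 ]
 [  0.         392.95542939 216.19976373]
 [  0.           0.           1.        ]] [-0.03181159  0.          0.          0.          0.        ] [[ 0.8775  0.2384 -0.4161  0.1568]
 [-0.4793  0.4629 -0.7456 -0.445 ]
 [ 0.0148  0.8537  0.5205  0.4844]
 [ 0.      0.      0.      1.    ]]
```

View pics/top0.png

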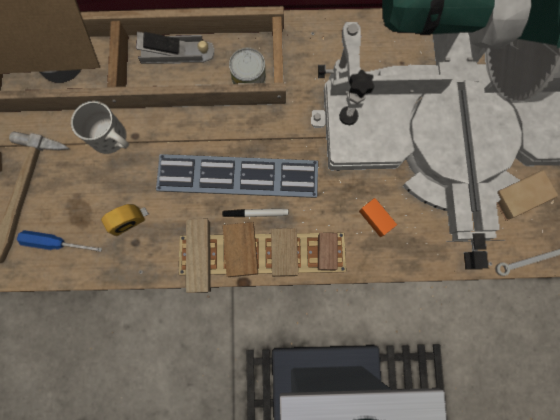

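View pics/side0.png

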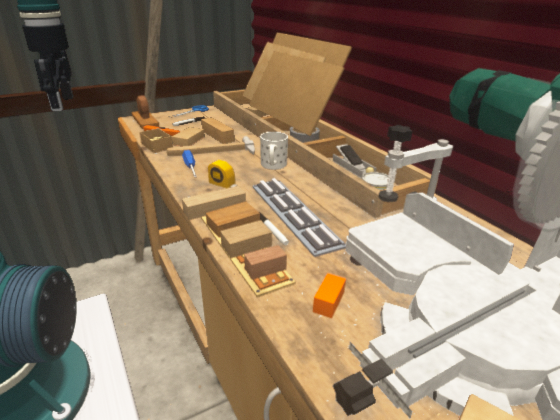

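Top view: the rack is at about (238,177) and the board at about (262,254). From the left the offcuts are long (197,255), then probably wide (240,248), medium (285,252) and short, reddish (328,251). The orange lookalike at (378,217) isn't wanted. Next I'll measure them.

```bash
cat > h.py <<'E'
import cv2,numpy as np
def cloud(c):
    K,D,T=c["mtx"],c["distortion"],c["world_from_camera"]
    h,w=c["depth"].shape
    u,v=np.meshgrid(np.arange(w),np.arange(h))
    p=cv2.undistortPoints(np.stack([u,v],-1).reshape(-1,1,2).astype(np.float64),K,D).reshape(h,w,2)
    d=c["depth"]
    P=np.stack([p[...,0]*d,-p[...,1]*d,-d],-1)@T[:3,:3].T+T[:3,3]
    P[d==0]=np.nan
    return P
def onplane(c,uv,z):
    K,D,T=c["mtx"],c["distortion"],c["world_from_camera"]
    p=cv2.undistortPoints(np.asarray(uv,float).reshape(-1,1,2),K,D).reshape(-1,2)
    r=np.c_[p[:,0],-p[:,1],-np.ones(len(p))]@T[:3,:3].T
    o=T[:3,3]; t=(z-o[2])/r[:,2]
    return o+r*t[:,None]
def rect(m,P,c):
    cs,_=cv2.findContours(m.astype(np.uint8),cv2.RETR_EXTERNAL,cv2.CHAIN_APPROX_NONE)
    cs=max(cs,key=cv2.contourArea)[:,0,:]
    z=np.nanmedian(P[...,2][m>0])
    W=onplane(c,cs,z)
    r=cv2.minAreaRect((W[:,:2]*1000).astype(np.float32))
    return r,z
E
python3 - <<'E'
from h import *
c=dict(np.load("top0.npz")); P=cloud(c); Z=P[...,2]
im=c["image"]
for v,u in [(140,220),(230,160),(166,197),(177,238),(172,258),(195,240),(236,200),(240,240),(250,240),(250,285),(250,328),(217,378),(130,350),(115,350),(60,352),(150,340),(200,420),(100,270),(213,265)]:
    print((u,v),P[v,u].round(4),im[v,u])
L=(Z>.04)&(Z<.075)
n,lab,st,ce=cv2.connectedComponentsWithStats(L[150:300,150:420].astype(np.uint8))
for i in range(1,n):
    if st[i,4]>150:
        m=np.zeros(Z.shape,np.uint8); m[150:300,150:420]=lab==i
        r,z=rect(m,P,c); print(st[i]+[150,150,0,0,0],ce[i]+150,np.round(r[0],1),np.round(r[1],1),round(r[2],1),z.round(4))
big=cv2.resize(im[150:300,150:350][:,:,::-1],None,fx=4,fy=4,interpolation=cv2.INTER_CUBIC);cv2.imwrite("pics/crop.png",big)
E
```

```text
(220, 140) [ 0.6718  0.2746 -0.0039] [75 62 47]
(160, 230) [0.4779 0.397  0.003 ] [115 100  81]
(197, 166) [0.6117 0.3218 0.0059] [106 113 120]
(238, 177) [0.5845 0.2354 0.0092] [110 117 123]
(258, 172) [0.5925 0.1934 0.0154] [56 57 63]
(240, 195) [ 0.5489  0.2326 -0.0033] [126 106  83]
(200, 236) [0.4554 0.3055 0.0575] [141 123  98]
(240, 240) [0.4464 0.2292 0.0523] [130 100  69]
(240, 250) [0.4271 0.2294 0.0523] [126  99  69]
(285, 250) [0.4243 0.1432 0.0577] [132 112  86]
(328, 250) [0.4221 0.0614 0.0588] [131 102  83]
(378, 217) [ 0.4879 -0.0446  0.0342] [193  99  46]
(350, 130) [0.6601 0.0064 0.0658] [169 165 157]
(350, 115) [0.6559 0.0206 0.1491] [117 113 107]
(352, 60) [0.7258 0.0242 0.217 ] [167 163 155]
(340, 150) [0.6191 0.0286 0.0645] [181 176 168]
(420, 200) [ 0.5273 -0.1427  0.0029] [82 78 73]
(270, 100) [0.7506 0.1648 0.0195] [54 46 35]
(265, 213) [0.5056 0.1807 0.0148] [171 169 163]
[ 328  150   92   18 1344] [368.8921131  157.42931548] [600.1 -37.7] [181.2  35.1] 88.7 0.0645
[ 186  219   24   74 1685] [196.96498516 255.45163205] [419.4 310.3] [140.3  43.3] 0.7 0.0572
[ 223  222   35   55 1626] [239.70295203 249.22263223] [429.5 230. ] [100.5  60.2] 4.2 0.0524
[ 271  228   27   48 1239] [284.06698951 251.69249395] [422.  145.2] [49.6 89.9] 88.6 0.0573
[318 233  20  37 712] [327.8005618  251.17275281] [420.6  62. ] [36.6 69.4] 87.5 0.0571
```

View pics/crop.png

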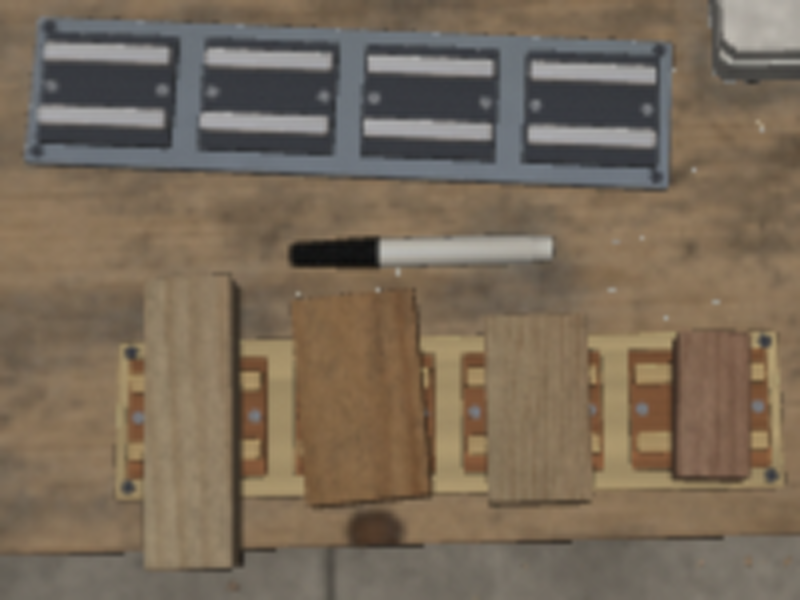

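```bash
python3 - <<'E'
from h import *
c=dict(np.load("top0.npz")); P=cloud(c); im=c["image"]; Z=P[...,2]
g=cv2.cvtColor(im,cv2.COLOR_RGB2GRAY)
def comps(g0,rows,cols,thr):
    m=np.zeros(g.shape,np.uint8); m[rows,cols]=g[rows,cols]>thr
    n,lab,st,ce=cv2.connectedComponentsWithStats(m)
    out=[]
    for i in range(1,n):
        if st[i,4]>60:
            r=cv2.minAreaRect((onplane(c,np.argwhere(lab==i)[:,::-1],.022)[:,:2]*1000).astype(np.float32))
            out.append(r[0]); print(st[i],ce[i].round(1),np.round(onplane(c,[ce[i]],.022)[0]*1000,1),np.round(r[1],1),round(r[2],1), np.nanmedian(Z[lab==i]).round(4))
comps(g,slice(155,197),slice(158,320),135)
# frame outline
hsv=cv2.cvtColor(im,cv2.COLOR_RGB2HSV)
m=np.zeros(g.shape,np.uint8); s=(slice(148,203),slice(150,322))
R=im.astype(int); m[s]=((R[...,2]-R[...,0])>0)[s]
m=cv2.morphologyEx(m,cv2.MORPH_CLOSE,np.ones((9,9)))
cs,_=cv2.findContours(m,cv2.RETR_EXTERNAL,cv2.CHAIN_APPROX_NONE); k=max(cs,key=cv2.contourArea)
for z in(.0,.008): print("frame",z,cv2.minAreaRect((onplane(c,k[:,0],z)[:,:2]*1000).astype(np.float32)))
# saw edge
S=(P[...,1]>.03)&(P[...,1]<.09)&(Z>.03)&(P[...,0]>.5)&(P[...,0]<.72)
for x in np.arange(.56,.72,.02):
    q=S&(abs(P[...,0]-x)<.01); print(round(x,2), P[...,1][q].max().round(3) if q.any() else None, Z[q].max().round(3) if q.any() else None)
E
```

```text
[161 161  31   5 116] [175.6 162.7] [614.9 363.3  22. ] [62.8  8. ] 86.1 0.0227
[202 162  31   5 115] [216.9 164.3] [609.2 277.8  22. ] [62.5  8.1] 86.0 0.0221
[242 164  31   5 118] [257. 166.] [603.5 195.   22. ] [62.4  7.8] 85.4 0.0221
[283 166  31   5 114] [297.6 167.6] [597.8 111.4  22. ] [62.1  7.9] 86.3 0.0226
[159 177  32   5 118] [174.6 178.6] [580.9 364.7  22. ] [64.2  8.1] 86.1 0.0221
[200 178  32   5 120] [215.6 180.2] [575.3 280.4  22. ] [63.9  7.9] 85.9 0.0224
[241 180  32   5 123] [256.3 181.9] [569.6 197.   22. ] [63.8  8. ] 85.7 0.0218
[282 182  32   5 118] [297.3 183.6] [563.9 113.   22. ] [63.7  8. ] 86.2 0.022
frame 0.0 ((591.4414672851562, 238.13442993164062), (336.91644287109375, 79.65349578857422), 86.20964050292969)
frame 0.008 ((589.12548828125, 237.46548461914062), (333.89337158203125, 78.93883514404297), 86.20964813232422)
0.56 None None
0.58 None None
0.6 0.049 0.069
0.62 0.049 0.068
0.64 0.05 0.27
0.66 0.05 0.271
0.68 0.05 0.27
0.7 0.074 0.216
```

The measured sizes match each description. From the left the order is long, wide, medium, short, and the rack is yawed about -3.9°. I'll start with the short one, which goes to the leftmost bay.

Call:
move_arm:
  increments:
    - {"xyz": [0.016, -0.029, 0], "delta_rot": [0, 0, 0.0214], "hand": 0.4}
    - {"xyz": [0.016, -0.029, 0], "delta_rot": [0, 0, 0.0214], "hand": 0.4}
    - {"xyz": [0.016, -0.029, 0], "delta_rot": [0, 0, 0.0214], "hand": 0.4}
    - {"xyz": [0.016, -0.029, 0], "delta_rot": [0, 0, 0.0214], "hand": 0.4}
    - {"xyz": [0.016, -0.029, 0], "delta_rot": [0, 0, 0.0214], "hand": 0.4}
    - {"xyz": [0.016, -0.029, 0], "delta_rot": [0, 0, 0.0214], "hand": 0.4}
    - {"xyz": [0.016, -0.029, 0], "delta_rot": [0, 0, 0.0214], "hand": 0.4}
    - {"xyz": [0.016, -0.029, 0], "delta_rot": [0, 0, 0.0214], "hand": 0.4}
    - {"xyz": [0.016, -0.029, 0], "delta_rot": [0, 0, 0.0214], "hand": 0.4}
    - {"xyz": [0.016, -0.029, 0], "delta_rot": [0, 0, 0.0214], "hand": 0.4}
    - {"xyz": [0.016, -0.029, 0], "delta_rot": [0, 0, 0.0214], "hand": 0.4}
    - {"xyz": [0.016, -0.029, 0], "delta_rot": [0, 0, 0.0214], "hand": 0.4}
  grip_force: 50

```text
clock: 1.1
tcp_pos: [0.3551, 0.1757, 0.231]
ee_rot: [0.021, 1.0, 0.0, -0.0]
contact_force: [0.6, -0.1, 0.1]
width: 0.0598
```

Call:
move_arm:
  increments:
    - {"xyz": [0.0165, -0.0285, 0], "hand": 0.4}
    - {"xyz": [0.0165, -0.0285, 0], "hand": 0.4}
    - {"xyz": [0.0165, -0.0285, -0.01], "hand": 0.4}
    - {"xyz": [0.016, -0.028, -0.03], "hand": 0.4}
    - {"xyz": [0, 0, -0.03], "hand": 0.4}
    - {"xyz": [0, 0, -0.03], "hand": 0.4}
    - {"xyz": [0, 0, -0.02], "hand": 0.4}
    - {"xyz": [0, 0, 0], "hand": 0.4}

```text
invalid input
```

```bash
python3 - <<'E'
from station import env
import cv2,numpy as np
s=env.get_state();print(s['tcp_pos'],s['width'])
for n in("top","side"):
    c=env.capture(n);np.savez(f"{n}1.npz",**c);im=c["image"][:,:,::-1]
    im=im[150:300,230:430] if n=="top" else im[150:300,180:380]
    cv2.imwrite(f"pics/{n}1.png",cv2.resize(im,None,fx=3,fy=3))
E
```

```text
[0.35512959 0.17573892 0.23097026] 0.059765309133004145
```

View pics/side1.png

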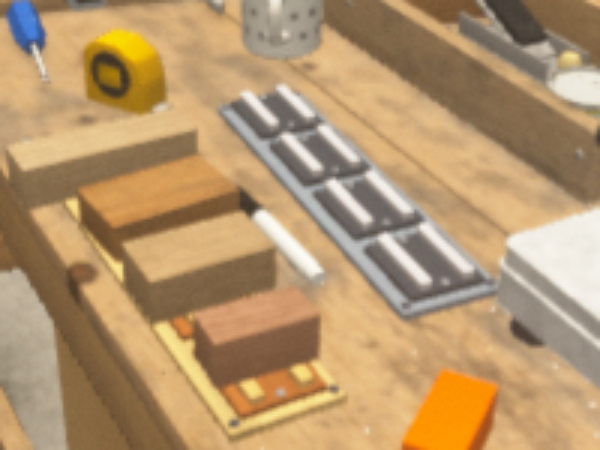

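View pics/top1.png

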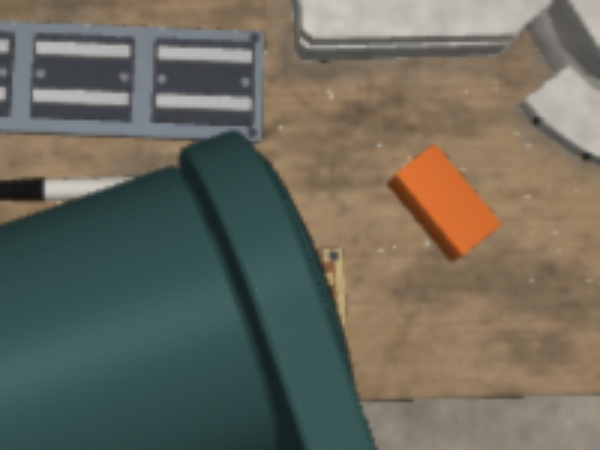

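The side crop shows the reddish short offcut at (258,335), next to the medium one. The orange lookalike is at (450,410), off the board. The call was refused, probably because every row needs delta_rot.

Call:
move_arm:
  increments:
    - {"xyz": [0.0165, -0.0285, 0], "delta_rot": [0, 0, 0], "hand": 0.4}
    - {"xyz": [0.0165, -0.0285, 0], "delta_rot": [0, 0, 0], "hand": 0.4}
    - {"xyz": [0.0165, -0.0285, -0.01], "delta_rot": [0, 0, 0], "hand": 0.4}
    - {"xyz": [0.016, -0.028, -0.03], "delta_rot": [0, 0, 0], "hand": 0.4}
    - {"xyz": [0, 0, -0.03], "delta_rot": [0, 0, 0], "hand": 0.4}
    - {"xyz": [0, 0, -0.03], "delta_rot": [0, 0, 0], "hand": 0.4}
    - {"xyz": [0, 0, -0.02], "delta_rot": [0, 0, 0], "hand": 0.4}
    - {"xyz": [0, 0, 0], "delta_rot": [0, 0, 0], "hand": 0.4}

```text
clock: 1.87
tcp_pos: [0.4155, 0.0658, 0.1074]
ee_rot: [0.022, 1.0, 0.0, -0.006]
contact_force: [0.5, -0.1, -0.9]
width: 0.0601
```

```bash
python3 - <<'E'
from station import env
import cv2,numpy as np
s=env.get_state();print(s['tcp_pos'],s['width'])
c=env.capture("side");im=c["image"][:,:,::-1][150:300,180:380]
cv2.imwrite("pics/side2.png",cv2.resize(im,None,fx=3,fy=3))
E
```

```text
[0.41548288 0.06575947 0.10737489] 0.060121591269273786
```

View pics/side2.png

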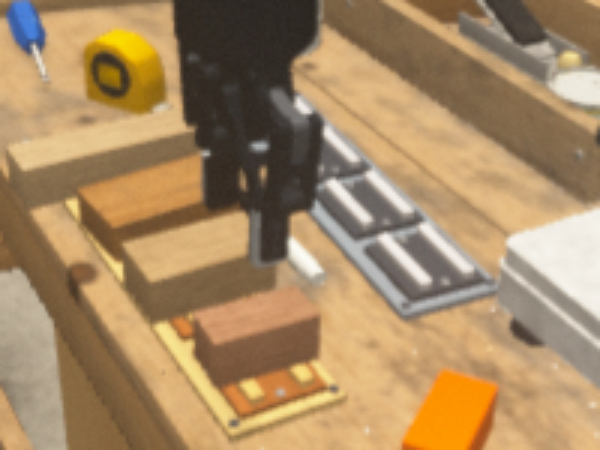

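The gripper is above the short offcut, with its fingertips near crop (265,250).

Call:
move_arm:
  increments:
    - {"xyz": [0, 0, 0], "delta_rot": [0, 0, 0], "hand": 0.4}
    - {"xyz": [0, 0, 0], "delta_rot": [0, 0, 0], "hand": 0.4}

```text
clock: 2.08
tcp_pos: [0.4209, 0.0659, 0.115]
ee_rot: [0.022, 1.0, 0.0, 0.002]
contact_force: [-0.3, 0.1, 0.1]
width: 0.0601
```

Call:
move_arm:
  increments:
    - {"xyz": [0, -0.004, -0.02], "delta_rot": [0, 0, 0], "hand": 0.4}
    - {"xyz": [0, 0, -0.025], "delta_rot": [0, 0, 0], "hand": 0.4}
    - {"xyz": [0, 0, -0.025], "delta_rot": [0, 0, 0], "hand": 0.4}
    - {"xyz": [0, 0, -0.015], "delta_rot": [0, 0, 0], "hand": 0.4}
    - {"xyz": [0, 0, -0.006], "delta_rot": [0, 0, 0], "hand": 0.4}
    - {"xyz": [0, 0, 0], "delta_rot": [0, 0, 0], "hand": 0.4}
    - {"xyz": [0, 0, 0], "delta_rot": [0, 0, 0], "hand": 0.4}

```text
clock: 2.67
tcp_pos: [0.421, 0.0615, 0.0236]
ee_rot: [0.022, 1.0, 0.0, 0.001]
contact_force: [0.8, 0.1, 0.6]
width: 0.0593
```

```bash
python3 - <<'E'
from station import env
import cv2,numpy as np
s=env.get_state();print(s['tcp_pos'],s['width'])
c=env.capture("side");im=c["image"][:,:,::-1][170:300,180:330]
cv2.imwrite("pics/side3.png",cv2.resize(im,None,fx=4,fy=4))
E
```

```text
[0.42098738 0.06151592 0.02359887] 0.05928230288276917
```

View pics/side3.png

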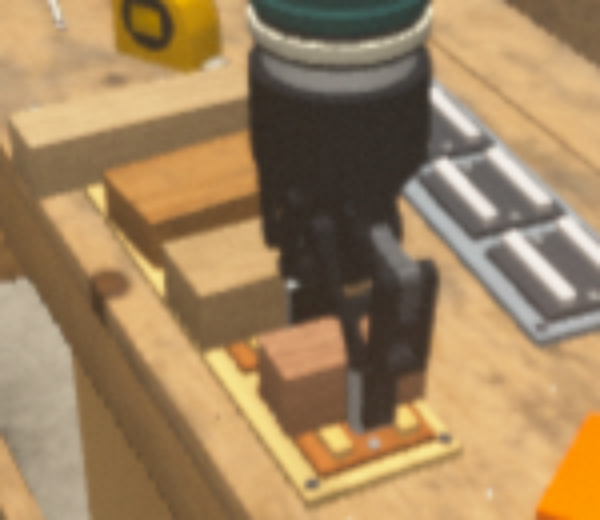

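The fingers straddle the short offcut, with the near finger at crop (372,400) about mid-length.

Call:
move_arm:
  increments:
    - {"xyz": [0, 0, 0], "delta_rot": [0, 0, 0], "hand": -1}
    - {"xyz": [0, 0, 0], "delta_rot": [0, 0, 0], "hand": -1}
    - {"xyz": [0, 0, 0], "delta_rot": [0, 0, 0], "hand": -1}
    - {"xyz": [0, 0, 0], "delta_rot": [0, 0, 0], "hand": -1}
    - {"xyz": [0, 0, 0], "delta_rot": [0, 0, 0], "hand": -1}
    - {"xyz": [0, 0, 0], "delta_rot": [0, 0, 0], "hand": -1}
    - {"xyz": [0, 0, 0.015], "delta_rot": [0, 0, 0], "hand": -1}
    - {"xyz": [0, 0, 0.025], "delta_rot": [0, 0, 0], "hand": -1}
    - {"xyz": [0, 0, 0.03], "delta_rot": [0, 0, 0], "hand": -1}
    - {"xyz": [0, 0, 0.03], "delta_rot": [0, 0, 0], "hand": -1}
    - {"xyz": [0, 0, 0], "delta_rot": [0, 0, 0], "hand": -1}
    - {"xyz": [0, 0, 0], "delta_rot": [0, 0, 0], "hand": -1}

```text
clock: 3.72
tcp_pos: [0.421, 0.0613, 0.1241]
ee_rot: [0.022, 1.0, 0.0, 0.002]
contact_force: [0.2, 0.4, -1.0]
width: 0.0342
```

Call:
move_arm:
  increments:
    - {"xyz": [0.0148, 0.0252, 0], "delta_rot": [0, 0, -0.003], "hand": -1}
    - {"xyz": [0.0148, 0.0252, 0], "delta_rot": [0, 0, -0.003], "hand": -1}
    - {"xyz": [0.0148, 0.0252, 0], "delta_rot": [0, 0, -0.003], "hand": -1}
    - {"xyz": [0.0148, 0.0252, 0], "delta_rot": [0, 0, -0.003], "hand": -1}
    - {"xyz": [0.0148, 0.0252, 0], "delta_rot": [0, 0, -0.003], "hand": -1}
    - {"xyz": [0.0148, 0.0252, 0], "delta_rot": [0, 0, -0.003], "hand": -1}
    - {"xyz": [0.0148, 0.0252, 0], "delta_rot": [0, 0, -0.003], "hand": -1}
    - {"xyz": [0.0148, 0.0252, 0], "delta_rot": [0, 0, -0.003], "hand": -1}
    - {"xyz": [0.0148, 0.0252, 0], "delta_rot": [0, 0, 0], "hand": -1}
    - {"xyz": [0.0148, 0.0252, 0], "delta_rot": [0, 0, 0], "hand": -1}
    - {"xyz": [0.0148, 0.0252, 0], "delta_rot": [0, 0, 0], "hand": -1}
    - {"xyz": [0.0148, 0.0252, 0], "delta_rot": [0, 0, 0], "hand": -1}

```text
clock: 4.72
tcp_pos: [0.5966, 0.3645, 0.1189]
ee_rot: [0.034, 0.999, -0.001, -0.002]
contact_force: [1.1, -0.5, -0.7]
width: 0.0342
```

Call:
move_arm:
  increments:
    - {"xyz": [0, 0, 0], "delta_rot": [0, 0, 0], "hand": -1}
    - {"xyz": [0, 0, 0], "delta_rot": [0, 0, 0], "hand": -1}
    - {"xyz": [0, 0, 0], "delta_rot": [0, 0, 0], "hand": -1}

```text
clock: 4.97
tcp_pos: [0.5962, 0.3629, 0.1196]
ee_rot: [0.034, 0.999, -0.001, -0.002]
contact_force: [-0.0, 0.2, -0.6]
width: 0.0344
```

Call:
move_arm:
  increments:
    - {"xyz": [0.002, 0.0005, -0.02], "delta_rot": [0, 0, 0], "hand": -1}
    - {"xyz": [0, 0, -0.025], "delta_rot": [0, 0, 0], "hand": -1}
    - {"xyz": [0, 0, -0.025], "delta_rot": [0, 0, 0], "hand": -1}
    - {"xyz": [0, 0, -0.015], "delta_rot": [0, 0, 0], "hand": -1}
    - {"xyz": [0, 0, 0], "delta_rot": [0, 0, 0], "hand": -1}
    - {"xyz": [0, 0, 0], "delta_rot": [0, 0, 0], "hand": -1}
    - {"xyz": [0, 0, 0], "delta_rot": [0, 0, 0], "hand": -1}

```text
clock: 5.55
tcp_pos: [0.5998, 0.3639, 0.0388]
ee_rot: [0.034, 0.999, 0.001, 0.001]
contact_force: [0.2, 0.6, 0.3]
width: 0.0344
```

Call:
move_arm:
  increments:
    - {"xyz": [-0.0014, -0.0004, -0.006], "delta_rot": [0, 0, 0], "hand": -1}
    - {"xyz": [0, 0, -0.005], "delta_rot": [0, 0, 0], "hand": -1}
    - {"xyz": [0, 0, -0.003], "delta_rot": [0, 0, 0], "hand": -1}
    - {"xyz": [0, 0, 0], "delta_rot": [0, 0, 0], "hand": -1}
    - {"xyz": [0, 0, 0], "delta_rot": [0, 0, 0], "hand": -1}

```text
clock: 5.97
tcp_pos: [0.5982, 0.364, 0.0237]
ee_rot: [0.034, 0.999, 0.0, 0.001]
contact_force: [-1.1, 0.1, 2.8]
width: 0.0345
```

Call:
move_arm:
  increments:
    - {"xyz": [0, 0, 0], "delta_rot": [0, 0, 0], "hand": 0.2}
    - {"xyz": [0, 0, 0], "delta_rot": [0, 0, 0], "hand": 0.2}
    - {"xyz": [0, 0, 0], "delta_rot": [0, 0, 0], "hand": 0.2}
    - {"xyz": [0, 0, 0], "delta_rot": [0, 0, 0], "hand": 0.2}
    - {"xyz": [0, 0, 0.02], "delta_rot": [0, 0, 0], "hand": 0.2}
    - {"xyz": [0, 0, 0.03], "delta_rot": [0, 0, 0], "hand": 0.2}
    - {"xyz": [0, 0, 0.03], "delta_rot": [0, 0, 0], "hand": 0.2}
    - {"xyz": [0, 0, 0.02], "delta_rot": [0, 0, 0], "hand": 0.2}
    - {"xyz": [0, 0, 0], "delta_rot": [0, 0, 0], "hand": 0.2}

```text
clock: 6.72
tcp_pos: [0.6007, 0.3653, 0.1304]
ee_rot: [0.034, 0.999, 0.003, 0.005]
contact_force: [0.6, 0.2, 1.2]
width: 0.0515
```

Call:
move_arm:
  increments:
    - {"xyz": [-0.0178, -0.022, 0], "delta_rot": [0, 0, 0.0044], "hand": 0.6}
    - {"xyz": [-0.0178, -0.022, 0], "delta_rot": [0, 0, 0.0044], "hand": 0.6}
    - {"xyz": [-0.0178, -0.022, 0], "delta_rot": [0, 0, 0.0044], "hand": 0.6}
    - {"xyz": [-0.0178, -0.022, 0], "delta_rot": [0, 0, 0.0044], "hand": 0.6}
    - {"xyz": [-0.0178, -0.022, 0], "delta_rot": [0, 0, 0.0044], "hand": 0.6}
    - {"xyz": [-0.0178, -0.022, 0], "delta_rot": [0, 0, 0.0044], "hand": 0.6}
    - {"xyz": [-0.0178, -0.022, 0], "delta_rot": [0, 0, 0.0044], "hand": 0.6}
    - {"xyz": [-0.0178, -0.022, 0], "delta_rot": [0, 0, 0.0044], "hand": 0.6}
    - {"xyz": [-0.0178, -0.022, 0], "delta_rot": [0, 0, 0.0044], "hand": 0.6}
    - {"xyz": [-0.0178, -0.022, 0], "delta_rot": [0, 0, 0.0044], "hand": 0.6}
    - {"xyz": [0, 0, 0], "delta_rot": [0, 0, 0], "hand": 0.6}
    - {"xyz": [0, 0, 0], "delta_rot": [0, 0, 0], "hand": 0.6}

```text
clock: 7.72
tcp_pos: [0.4189, 0.1432, 0.1223]
ee_rot: [0.013, 1.0, 0.0, -0.0]
contact_force: [0.8, 0.1, 0.5]
width: 0.0682
```

```bash
python3 - <<'E'
from station import env
from h import *
s=env.get_state();print(s['tcp_pos'],s['width'])
c=env.capture("top");P=cloud(c);Z=P[...,2]
m=np.zeros(Z.shape,np.uint8); sl=(slice(140,200),slice(150,200)); m[sl]=((Z>.045)&(Z<.065))[sl]
print(rect(m,P,c), "want 598,363.5, -3.9")
im=c["image"][:,:,::-1][130:310,140:380];cv2.imwrite("pics/top4.png",cv2.resize(im,None,fx=3,fy=3))
E
```

```text
[0.41890796 0.1432027  0.12226905] 0.0682031384264338
(((596.564697265625, 364.42041015625), (37.773963928222656, 72.85504150390625), 86.24462127685547), np.float64(0.05721284657843129)) want 598,363.5, -3.9
```

View pics/top4.png

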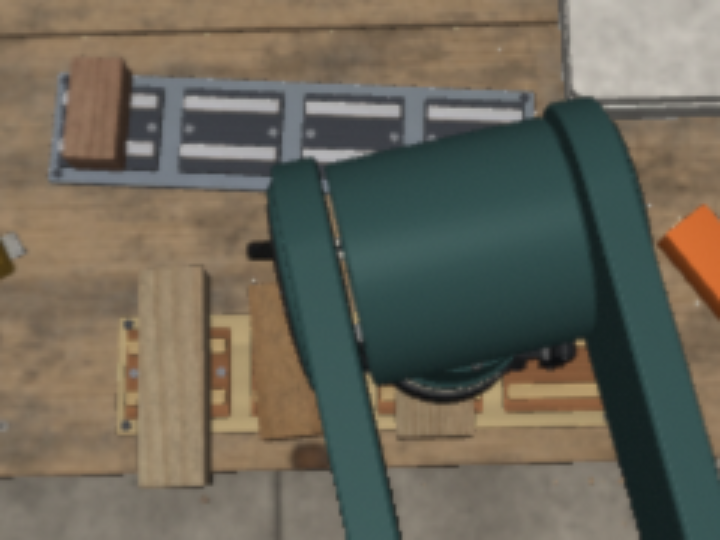

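The short offcut sits squarely in the leftmost bay at crop (97,110), measured within about 1.5 mm of centre. Next is the medium one.

Call:
move_arm:
  increments:
    - {"xyz": [0.003, 0.002, -0.015], "delta_rot": [0, 0, 0], "hand": 0.6}
    - {"xyz": [0, 0, -0.025], "delta_rot": [0, 0, 0], "hand": 0.6}
    - {"xyz": [0, 0, -0.02], "delta_rot": [0, 0, 0], "hand": 0.6}
    - {"xyz": [0, 0, 0], "delta_rot": [0, 0, 0], "hand": 0.6}
    - {"xyz": [0, 0, 0], "delta_rot": [0, 0, 0], "hand": 0.6}

```text
clock: 8.18
tcp_pos: [0.4223, 0.1463, 0.0618]
ee_rot: [0.012, 1.0, -0.0, -0.002]
contact_force: [-1.4, 0.3, 0.6]
width: 0.068
```

Call:
move_arm:
  increments:
    - {"xyz": [0, -0.001, -0.018], "delta_rot": [0, 0, 0], "hand": 0.6}
    - {"xyz": [0, 0, -0.014], "delta_rot": [0, 0, 0], "hand": 0.6}
    - {"xyz": [0, 0, -0.006], "delta_rot": [0, 0, 0], "hand": 0.6}
    - {"xyz": [0, 0, 0], "delta_rot": [0, 0, 0], "hand": 0.6}
    - {"xyz": [0, 0, 0], "delta_rot": [0, 0, 0], "hand": 0.6}

```text
clock: 8.6
tcp_pos: [0.4237, 0.1452, 0.026]
ee_rot: [0.012, 1.0, 0.0, 0.001]
contact_force: [0.1, 0.8, 0.2]
width: 0.0685
```

Call:
move_arm:
  increments:
    - {"xyz": [-0.0015, 0, -0.002], "delta_rot": [0, 0, 0], "hand": 0.6}
    - {"xyz": [0, 0, 0], "delta_rot": [0, 0, 0], "hand": -1}
    - {"xyz": [0, 0, 0], "delta_rot": [0, 0, 0], "hand": -1}
    - {"xyz": [0, 0, 0], "delta_rot": [0, 0, 0], "hand": -1}
    - {"xyz": [0, 0, 0], "delta_rot": [0, 0, 0], "hand": -1}
    - {"xyz": [0, 0, 0], "delta_rot": [0, 0, 0], "hand": -1}
    - {"xyz": [0, 0, 0], "delta_rot": [0, 0, 0], "hand": -1}
    - {"xyz": [0, 0, 0.015], "delta_rot": [0, 0, 0], "hand": -1}
    - {"xyz": [0, 0, 0.025], "delta_rot": [0, 0, 0], "hand": -1}
    - {"xyz": [0, 0, 0.03], "delta_rot": [0, 0, 0], "hand": -1}
    - {"xyz": [0, 0, 0.03], "delta_rot": [0, 0, 0], "hand": -1}
    - {"xyz": [0, 0, 0], "delta_rot": [0, 0, 0], "hand": -1}

```text
clock: 9.6
tcp_pos: [0.4248, 0.1456, 0.1291]
ee_rot: [0.012, 1.0, 0.001, 0.006]
contact_force: [2.1, 0.5, 0.3]
width: 0.0495
```

Call:
move_arm:
  increments:
    - {"xyz": [0.0189, 0.0149, 0], "delta_rot": [0, 0, -0.005], "hand": -1}
    - {"xyz": [0.0189, 0.0149, 0], "delta_rot": [0, 0, -0.005], "hand": -1}
    - {"xyz": [0.0189, 0.0149, 0], "delta_rot": [0, 0, -0.005], "hand": -1}
    - {"xyz": [0.0189, 0.0149, 0], "delta_rot": [0, 0, -0.005], "hand": -1}
    - {"xyz": [0.0189, 0.0149, 0], "delta_rot": [0, 0, -0.005], "hand": -1}
    - {"xyz": [0.0189, 0.0149, 0], "delta_rot": [0, 0, -0.005], "hand": -1}
    - {"xyz": [0.0189, 0.0149, 0], "delta_rot": [0, 0, -0.005], "hand": -1}
    - {"xyz": [0.0189, 0.0149, 0], "delta_rot": [0, 0, -0.005], "hand": -1}
    - {"xyz": [0.0189, 0.0149, 0], "delta_rot": [0, 0, -0.004], "hand": -1}
    - {"xyz": [0, 0, 0], "delta_rot": [0, 0, 0], "hand": -1}
    - {"xyz": [0, 0, 0], "delta_rot": [0, 0, 0], "hand": -1}
    - {"xyz": [0, 0, 0], "delta_rot": [0, 0, 0], "hand": -1}

```text
clock: 10.6
tcp_pos: [0.5904, 0.2784, 0.1214]
ee_rot: [0.034, 0.999, -0.001, -0.001]
contact_force: [0.6, -0.4, -0.2]
width: 0.0491
```

Call:
move_arm:
  increments:
    - {"xyz": [0.001, 0.001, -0.02], "delta_rot": [0, 0, 0], "hand": -1}
    - {"xyz": [0, 0, -0.025], "delta_rot": [0, 0, 0], "hand": -1}
    - {"xyz": [0, 0, -0.025], "delta_rot": [0, 0, 0], "hand": -1}
    - {"xyz": [0, 0, -0.015], "delta_rot": [0, 0, 0], "hand": -1}
    - {"xyz": [0, 0, 0], "delta_rot": [0, 0, 0], "hand": -1}
    - {"xyz": [0, 0, 0], "delta_rot": [0, 0, 0], "hand": -1}
    - {"xyz": [0, 0, 0], "delta_rot": [0, 0, 0], "hand": -1}

```text
clock: 11.18
tcp_pos: [0.5929, 0.2799, 0.0397]
ee_rot: [0.034, 0.999, 0.0, 0.001]
contact_force: [-0.4, -0.2, -0.6]
width: 0.0498
```

Call:
move_arm:
  increments:
    - {"xyz": [-0.0008, -0.0002, -0.006], "delta_rot": [0, 0, 0], "hand": -1}
    - {"xyz": [0, 0, -0.005], "delta_rot": [0, 0, 0], "hand": -1}
    - {"xyz": [0, 0, -0.004], "delta_rot": [0, 0, 0], "hand": -1}
    - {"xyz": [0, 0, 0], "delta_rot": [0, 0, 0], "hand": -1}
    - {"xyz": [0, 0, 0], "delta_rot": [0, 0, 0], "hand": -1}

```text
clock: 11.6
tcp_pos: [0.5923, 0.28, 0.0241]
ee_rot: [0.034, 0.999, 0.0, 0.001]
contact_force: [0.4, -0.2, 3.9]
width: 0.0494
```

Call:
move_arm:
  increments:
    - {"xyz": [0, 0, 0], "delta_rot": [0, 0, 0], "hand": 0.5}
    - {"xyz": [0, 0, 0], "delta_rot": [0, 0, 0], "hand": 0.5}
    - {"xyz": [0, 0, 0], "delta_rot": [0, 0, 0], "hand": 0.5}
    - {"xyz": [0, 0, 0], "delta_rot": [0, 0, 0], "hand": 0.5}
    - {"xyz": [0, 0, 0.02], "delta_rot": [0, 0, 0], "hand": 0.5}
    - {"xyz": [0, 0, 0.03], "delta_rot": [0, 0, 0], "hand": 0.5}
    - {"xyz": [0, 0, 0.03], "delta_rot": [0, 0, 0], "hand": 0.5}
    - {"xyz": [0, 0, 0.02], "delta_rot": [0, 0, 0], "hand": 0.5}
    - {"xyz": [0, 0, 0], "delta_rot": [0, 0, 0], "hand": 0.5}

```text
clock: 12.35
tcp_pos: [0.5946, 0.2809, 0.1298]
ee_rot: [0.034, 0.999, 0.002, 0.005]
contact_force: [1.6, 0.3, 1.0]
width: 0.0638
```

Call:
move_arm:
  increments:
    - {"xyz": [-0.0204, -0.0062, 0], "delta_rot": [0, 0, 0.0177], "hand": 0.72}
    - {"xyz": [-0.0204, -0.0062, 0], "delta_rot": [0, 0, 0.0177], "hand": 0.72}
    - {"xyz": [-0.0204, -0.0062, 0], "delta_rot": [0, 0, 0.0177], "hand": 0.72}
    - {"xyz": [-0.0204, -0.0062, 0], "delta_rot": [0, 0, 0.0177], "hand": 0.72}
    - {"xyz": [-0.0204, -0.0062, 0], "delta_rot": [0, 0, 0.0177], "hand": 0.72}
    - {"xyz": [-0.0204, -0.0062, 0], "delta_rot": [0, 0, 0.0177], "hand": 0.72}
    - {"xyz": [-0.0204, -0.0062, 0], "delta_rot": [0, 0, 0.0177], "hand": 0.72}
    - {"xyz": [-0.0204, -0.0062, 0], "delta_rot": [0, 0, 0.0177], "hand": 0.72}
    - {"xyz": [0, 0, 0], "delta_rot": [0, 0, 0], "hand": 0.72}
    - {"xyz": [0, 0, 0], "delta_rot": [0, 0, 0], "hand": 0.72}
    - {"xyz": [0, 0, 0], "delta_rot": [0, 0, 0], "hand": 0.72}

```text
clock: 13.27
tcp_pos: [0.4286, 0.2302, 0.1226]
ee_rot: [-0.037, 0.999, 0.0, 0.0]
contact_force: [0.3, 1.0, 0.4]
width: 0.0737
```

```bash
python3 - <<'E'
from station import env
from h import *
s=env.get_state();print(s['tcp_pos'],s['width'])
c=env.capture("top");P=cloud(c);Z=P[...,2]
for a,b in((150,200),(195,240)):
  m=np.zeros(Z.shape,np.uint8); sl=(slice(130,210),slice(a,b)); m[sl]=((Z>.05)&(Z<.065))[sl]
  print(rect(m,P,c))
im=c["image"][:,:,::-1][130:310,140:380];cv2.imwrite("pics/top5.png",cv2.resize(im,None,fx=3,fy=3))
c=env.capture("side");im=c["image"][:,:,::-1][150:300,180:380];cv2.imwrite("pics/side5.png",cv2.resize(im,None,fx=3,fy=3))
E
```

```text
[0.42861482 0.23015524 0.12258285] 0.07374431456755996
(((598.3199462890625, 364.8583679199219), (36.74970245361328, 69.5057144165039), 86.24461364746094), np.float64(0.057072490129032816))
(((615.0322265625, 279.9386291503906), (49.84455108642578, 43.76972198486328), 89.83344268798828), np.float64(0.057388619344710456))
```

View pics/top5.png

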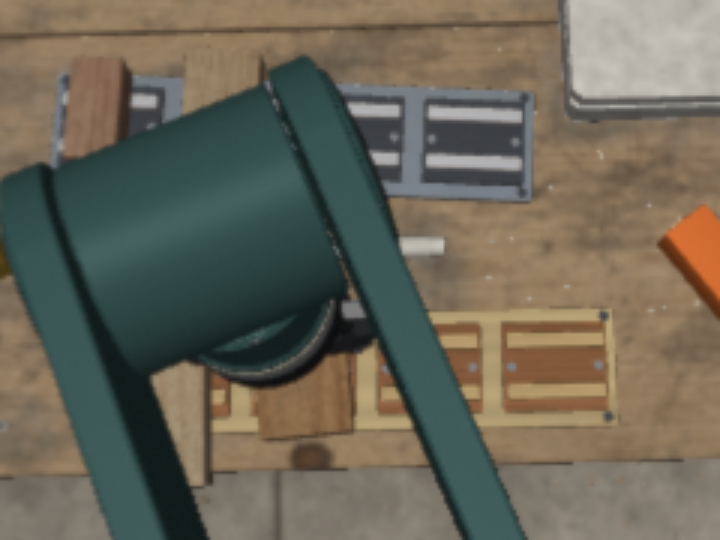

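View pics/side5.png

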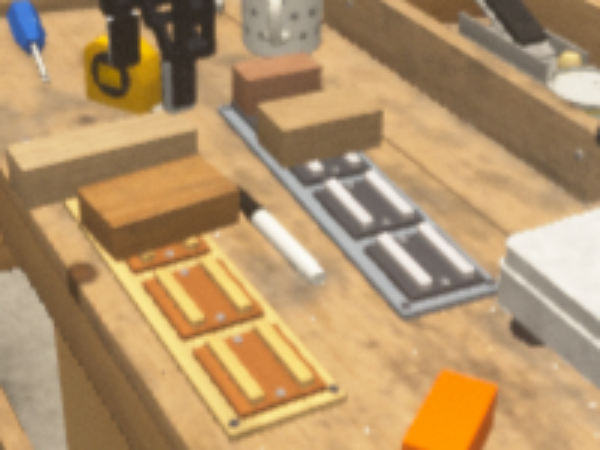

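In the side view the short (275,85) and medium (320,125) offcuts lie flat in the two left bays, and the gripper is above the wide one. Next I'll pick up the wide one.

Call:
move_arm:
  increments:
    - {"xyz": [0, 0, -0.015], "delta_rot": [0, 0, 0], "hand": 0.72}
    - {"xyz": [0, 0, -0.025], "delta_rot": [0, 0, 0], "hand": 0.72}
    - {"xyz": [0, 0, -0.02], "delta_rot": [0, 0, 0], "hand": 0.72}
    - {"xyz": [0, 0, 0], "delta_rot": [0, 0, 0], "hand": 0.72}
    - {"xyz": [0, 0, 0], "delta_rot": [0, 0, 0], "hand": 0.72}

```text
clock: 13.78
tcp_pos: [0.428, 0.2299, 0.0618]
ee_rot: [-0.037, 0.999, -0.001, -0.002]
contact_force: [-0.1, 1.0, -0.0]
width: 0.0734
```

Call:
move_arm:
  increments:
    - {"xyz": [0.0005, 0, -0.016], "delta_rot": [0, 0, 0], "hand": 0.72}
    - {"xyz": [0, 0, -0.014], "delta_rot": [0, 0, 0], "hand": 0.72}
    - {"xyz": [0, 0, -0.008], "delta_rot": [0, 0, 0], "hand": 0.72}
    - {"xyz": [0, 0, 0], "delta_rot": [0, 0, 0], "hand": 0.72}
    - {"xyz": [0, 0, 0], "delta_rot": [0, 0, 0], "hand": 0.72}

```text
clock: 14.2
tcp_pos: [0.4295, 0.2304, 0.0257]
ee_rot: [-0.037, 0.999, 0.0, 0.0]
contact_force: [-0.0, 0.5, 0.2]
width: 0.0736
```

Call:
move_arm:
  increments:
    - {"xyz": [0, 0, -0.006], "delta_rot": [0, 0, 0], "hand": 0.72}
    - {"xyz": [0, 0, 0], "delta_rot": [0, 0, 0], "hand": 0.72}
    - {"xyz": [0, 0, 0], "delta_rot": [0, 0, 0], "hand": -1}
    - {"xyz": [0, 0, 0], "delta_rot": [0, 0, 0], "hand": -1}
    - {"xyz": [0, 0, 0], "delta_rot": [0, 0, 0], "hand": -1}
    - {"xyz": [0, 0, 0], "delta_rot": [0, 0, 0], "hand": -1}
    - {"xyz": [0, 0, 0], "delta_rot": [0, 0, 0], "hand": -1}
    - {"xyz": [0, 0, 0], "delta_rot": [0, 0, 0], "hand": -1}

```text
clock: 14.87
tcp_pos: [0.4294, 0.2304, 0.0197]
ee_rot: [-0.037, 0.999, 0.0, 0.001]
contact_force: [0.4, 0.7, 3.6]
width: 0.059
```

Gripped at 59 mm. Next I'll lift it.

Call:
move_arm:
  increments:
    - {"xyz": [0, 0, 0.015], "delta_rot": [0, 0, 0], "hand": -1}
    - {"xyz": [0, 0, 0.025], "delta_rot": [0, 0, 0], "hand": -1}
    - {"xyz": [0, 0, 0.03], "delta_rot": [0, 0, 0], "hand": -1}
    - {"xyz": [0, 0, 0.03], "delta_rot": [0, 0, 0], "hand": -1}
    - {"xyz": [0, 0, 0], "delta_rot": [0, 0, 0], "hand": -1}
    - {"xyz": [0, 0, 0], "delta_rot": [0, 0, 0], "hand": -1}

```text
clock: 15.37
tcp_pos: [0.4299, 0.2306, 0.1206]
ee_rot: [-0.037, 0.999, 0.001, 0.002]
contact_force: [-0.4, 0.0, -2.2]
width: 0.0596
```

Call:
move_arm:
  increments:
    - {"xyz": [0.0196, -0.0043, 0], "delta_rot": [0, 0, -0.0176], "hand": -1}
    - {"xyz": [0.0196, -0.0043, 0], "delta_rot": [0, 0, -0.0176], "hand": -1}
    - {"xyz": [0.0196, -0.0043, 0], "delta_rot": [0, 0, -0.0176], "hand": -1}
    - {"xyz": [0.0196, -0.0043, 0], "delta_rot": [0, 0, -0.0176], "hand": -1}
    - {"xyz": [0.0196, -0.0043, 0], "delta_rot": [0, 0, -0.0176], "hand": -1}
    - {"xyz": [0.0196, -0.0043, 0], "delta_rot": [0, 0, -0.0176], "hand": -1}
    - {"xyz": [0.0196, -0.0043, 0], "delta_rot": [0, 0, -0.0176], "hand": -1}
    - {"xyz": [0.0196, -0.0043, 0], "delta_rot": [0, 0, -0.0176], "hand": -1}
    - {"xyz": [0, 0, 0], "delta_rot": [0, 0, 0], "hand": -1}
    - {"xyz": [0, 0, 0], "delta_rot": [0, 0, 0], "hand": -1}
    - {"xyz": [0, 0, 0], "delta_rot": [0, 0, 0], "hand": -1}

```text
clock: 16.28
tcp_pos: [0.5841, 0.1956, 0.1165]
ee_rot: [0.034, 0.999, -0.0, -0.002]
contact_force: [-0.4, 0.9, -0.7]
width: 0.0589
```

Call:
move_arm:
  increments:
    - {"xyz": [0.001, 0.0002, -0.02], "delta_rot": [0, 0, 0], "hand": -1}
    - {"xyz": [0, 0, -0.025], "delta_rot": [0, 0, 0], "hand": -1}
    - {"xyz": [0, 0, -0.025], "delta_rot": [0, 0, 0], "hand": -1}
    - {"xyz": [0, 0, -0.014], "delta_rot": [0, 0, 0], "hand": -1}
    - {"xyz": [0, 0, 0], "delta_rot": [0, 0, 0], "hand": -1}
    - {"xyz": [0, 0, 0], "delta_rot": [0, 0, 0], "hand": -1}
    - {"xyz": [0, 0, 0], "delta_rot": [0, 0, 0], "hand": -1}

```text
clock: 16.87
tcp_pos: [0.587, 0.1964, 0.0362]
ee_rot: [0.033, 0.999, 0.0, 0.001]
contact_force: [-0.4, 0.6, -0.6]
width: 0.0592
```

Call:
move_arm:
  increments:
    - {"xyz": [-0.0005, -0.0005, -0.006], "delta_rot": [0, 0, -0.001], "hand": -1}
    - {"xyz": [0, 0, -0.005], "delta_rot": [0, 0, 0], "hand": -1}
    - {"xyz": [0, 0, -0.004], "delta_rot": [0, 0, 0], "hand": -1}
    - {"xyz": [0, 0, 0], "delta_rot": [0, 0, 0], "hand": -1}
    - {"xyz": [0, 0, 0], "delta_rot": [0, 0, 0], "hand": -1}

```text
clock: 17.28
tcp_pos: [0.5862, 0.1954, 0.0199]
ee_rot: [0.034, 0.999, 0.0, -0.0]
contact_force: [-0.5, 1.1, -1.2]
width: 0.0593
```

Call:
move_arm:
  increments:
    - {"xyz": [0, 0, -0.001], "delta_rot": [0, 0, 0], "hand": -1}
    - {"xyz": [0, 0, 0], "delta_rot": [0, 0, 0], "hand": -1}
    - {"xyz": [0, 0, 0], "delta_rot": [0, 0, 0], "hand": -1}

```text
clock: 17.53
tcp_pos: [0.5863, 0.1954, 0.0197]
ee_rot: [0.034, 0.999, 0.0, 0.0]
contact_force: [-2.1, 0.0, 3.6]
width: 0.0597
```

Contact felt. I'll release to about 71 mm.

Call:
move_arm:
  increments:
    - {"xyz": [0, 0, 0], "delta_rot": [0, 0, 0], "hand": 0.66}
    - {"xyz": [0, 0, 0], "delta_rot": [0, 0, 0], "hand": 0.66}
    - {"xyz": [0, 0, 0], "delta_rot": [0, 0, 0], "hand": 0.66}
    - {"xyz": [0, 0, 0], "delta_rot": [0, 0, 0], "hand": 0.66}
    - {"xyz": [0, 0, 0.02], "delta_rot": [0, 0, 0], "hand": 0.66}
    - {"xyz": [0, 0, 0.03], "delta_rot": [0, 0, 0], "hand": 0.66}
    - {"xyz": [0, 0, 0.03], "delta_rot": [0, 0, 0], "hand": 0.66}
    - {"xyz": [0, 0, 0.025], "delta_rot": [0, 0, 0], "hand": 0.66}
    - {"xyz": [0, 0, 0], "delta_rot": [0, 0, 0], "hand": 0.66}
    - {"xyz": [0, 0, 0], "delta_rot": [0, 0, 0], "hand": 0.66}

```text
clock: 18.37
tcp_pos: [0.5876, 0.1958, 0.1265]
ee_rot: [0.034, 0.999, 0.001, 0.002]
contact_force: [-0.8, 0.2, -0.3]
width: 0.0706
```

Call:
move_arm:
  increments:
    - {"xyz": [-0.0185, 0.0127, 0], "delta_rot": [0, 0, 0.0089], "hand": 0.5}
    - {"xyz": [-0.0185, 0.0127, 0], "delta_rot": [0, 0, 0.0089], "hand": 0.5}
    - {"xyz": [-0.0185, 0.0127, 0], "delta_rot": [0, 0, 0.0089], "hand": 0.5}
    - {"xyz": [-0.0185, 0.0127, 0], "delta_rot": [0, 0, 0.0089], "hand": 0.5}
    - {"xyz": [-0.0185, 0.0127, 0], "delta_rot": [0, 0, 0.0089], "hand": 0.5}
    - {"xyz": [-0.0185, 0.0127, 0], "delta_rot": [0, 0, 0.0089], "hand": 0.5}
    - {"xyz": [-0.0185, 0.0127, 0], "delta_rot": [0, 0, 0.0089], "hand": 0.5}
    - {"xyz": [-0.0185, 0.0127, 0], "delta_rot": [0, 0, 0.0089], "hand": 0.5}
    - {"xyz": [-0.0185, 0.0127, 0], "delta_rot": [0, 0, 0.0089], "hand": 0.5}
    - {"xyz": [0, 0, 0], "delta_rot": [0, 0, 0], "hand": 0.5}
    - {"xyz": [0, 0, 0], "delta_rot": [0, 0, 0], "hand": 0.5}
    - {"xyz": [0, 0, 0], "delta_rot": [0, 0, 0], "hand": 0.5}

```text
clock: 19.37
tcp_pos: [0.4195, 0.3092, 0.1227]
ee_rot: [-0.006, 1.0, -0.001, -0.001]
contact_force: [0.3, 0.4, -0.2]
width: 0.0641
```

```bash
python3 - <<'E'
from station import env
from h import *
c=env.capture("top");P=cloud(c);Z=P[...,2]
im=c["image"][:,:,::-1][130:310,140:380];cv2.imwrite("pics/top6.png",cv2.resize(im,None,fx=3,fy=3))
E
```

```text
(no output)
```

View pics/top6.png

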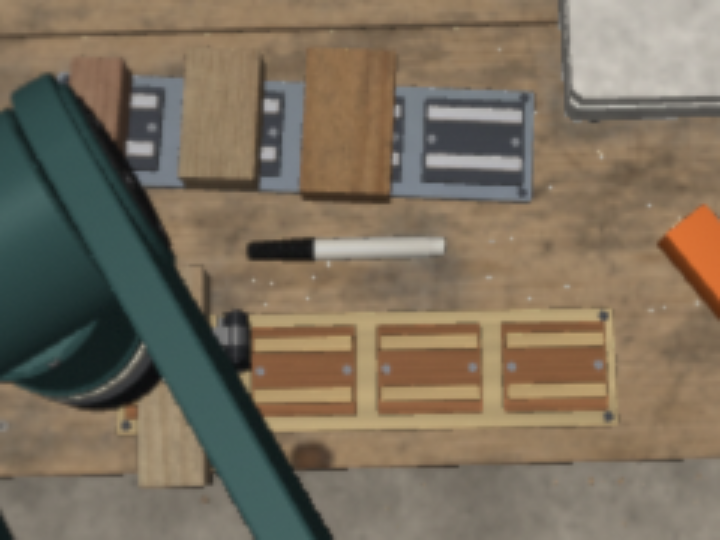

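The medium (222,118) and wide (348,122) offcuts are in their bays, and the right bay at (473,138) is free. Now for the long one.

Call:
move_arm:
  increments:
    - {"xyz": [0, 0.001, -0.015], "delta_rot": [0, 0, 0], "hand": 0.5}
    - {"xyz": [0, 0, -0.025], "delta_rot": [0, 0, 0], "hand": 0.5}
    - {"xyz": [0, 0, -0.025], "delta_rot": [0, 0, 0], "hand": 0.5}
    - {"xyz": [0, 0, -0.015], "delta_rot": [0, 0, 0], "hand": 0.5}
    - {"xyz": [0, 0, -0.01], "delta_rot": [0, 0, 0], "hand": 0.5}
    - {"xyz": [0, 0, -0.006], "delta_rot": [0, 0, 0], "hand": 0.5}
    - {"xyz": [0, 0, 0], "delta_rot": [0, 0, 0], "hand": 0.5}
    - {"xyz": [0, 0, 0], "delta_rot": [0, 0, 0], "hand": 0.5}

```text
clock: 20.08
tcp_pos: [0.4205, 0.3107, 0.0285]
ee_rot: [-0.006, 1.0, 0.0, 0.0]
contact_force: [0.1, -0.3, 0.4]
width: 0.0642
```

Call:
move_arm:
  increments:
    - {"xyz": [-0.001, -0.0005, -0.005], "delta_rot": [0, 0, 0], "hand": 0.5}
    - {"xyz": [0, 0, 0], "delta_rot": [0, 0, 0], "hand": 0.5}
    - {"xyz": [0, 0, 0], "delta_rot": [0, 0, 0], "hand": -1}
    - {"xyz": [0, 0, 0], "delta_rot": [0, 0, 0], "hand": -1}
    - {"xyz": [0, 0, 0], "delta_rot": [0, 0, 0], "hand": -1}
    - {"xyz": [0, 0, 0], "delta_rot": [0, 0, 0], "hand": -1}
    - {"xyz": [0, 0, 0], "delta_rot": [0, 0, 0], "hand": -1}
    - {"xyz": [0, 0, 0], "delta_rot": [0, 0, 0], "hand": -1}
    - {"xyz": [0, 0, 0], "delta_rot": [0, 0, 0], "hand": -1}
  grip_force: 70

```text
clock: 20.83
tcp_pos: [0.4192, 0.3106, 0.0238]
ee_rot: [-0.006, 1.0, 0.0, 0.001]
contact_force: [-0.1, 0.0, 4.4]
width: 0.0413
```

Call:
move_arm:
  increments:
    - {"xyz": [0, 0, 0.015], "delta_rot": [0, 0, 0], "hand": -1}
    - {"xyz": [0, 0, 0.025], "delta_rot": [0, 0, 0], "hand": -1}
    - {"xyz": [0, 0, 0.03], "delta_rot": [0, 0, 0], "hand": -1}
    - {"xyz": [0, 0, 0.03], "delta_rot": [0, 0, 0], "hand": -1}
    - {"xyz": [0, 0, 0], "delta_rot": [0, 0, 0], "hand": -1}
    - {"xyz": [0, 0, 0], "delta_rot": [0, 0, 0], "hand": -1}

```text
clock: 21.33
tcp_pos: [0.4195, 0.3107, 0.1243]
ee_rot: [-0.006, 1.0, 0.001, 0.001]
contact_force: [0.1, 0.3, -1.9]
width: 0.0408
```

Call:
move_arm:
  increments:
    - {"xyz": [0.0161, -0.0199, 0], "delta_rot": [0, 0, -0.008], "hand": -1}
    - {"xyz": [0.0161, -0.0199, 0], "delta_rot": [0, 0, -0.008], "hand": -1}
    - {"xyz": [0.0161, -0.0199, 0], "delta_rot": [0, 0, -0.008], "hand": -1}
    - {"xyz": [0.0161, -0.0199, 0], "delta_rot": [0, 0, -0.008], "hand": -1}
    - {"xyz": [0.0161, -0.0199, 0], "delta_rot": [0, 0, -0.008], "hand": -1}
    - {"xyz": [0.0161, -0.0199, 0], "delta_rot": [0, 0, -0.008], "hand": -1}
    - {"xyz": [0.0161, -0.0199, 0], "delta_rot": [0, 0, -0.008], "hand": -1}
    - {"xyz": [0.0161, -0.0199, 0], "delta_rot": [0, 0, -0.008], "hand": -1}
    - {"xyz": [0.0161, -0.0199, 0], "delta_rot": [0, 0, -0.008], "hand": -1}
    - {"xyz": [0.0161, -0.0199, 0], "delta_rot": [0, 0, -0.008], "hand": -1}
    - {"xyz": [0, 0, 0], "delta_rot": [0, 0, 0], "hand": -1}
    - {"xyz": [0, 0, 0], "delta_rot": [0, 0, 0], "hand": -1}

```text
clock: 22.33
tcp_pos: [0.5786, 0.11, 0.1196]
ee_rot: [0.035, 0.999, -0.0, -0.003]
contact_force: [-1.0, -0.6, -1.7]
width: 0.0413
```

```bash
python3 - <<'E'
from station import env
from h import *
s=env.get_state();print(s['tcp_pos'],s['width'])
c=env.capture("side")
im=c["image"][:,:,::-1][100:300,180:430];cv2.imwrite("pics/side7.png",cv2.resize(im,None,fx=3,fy=3))
E
```

```text
[0.57860693 0.10995343 0.11958713] 0.041295091341908396
```

View pics/side7.png

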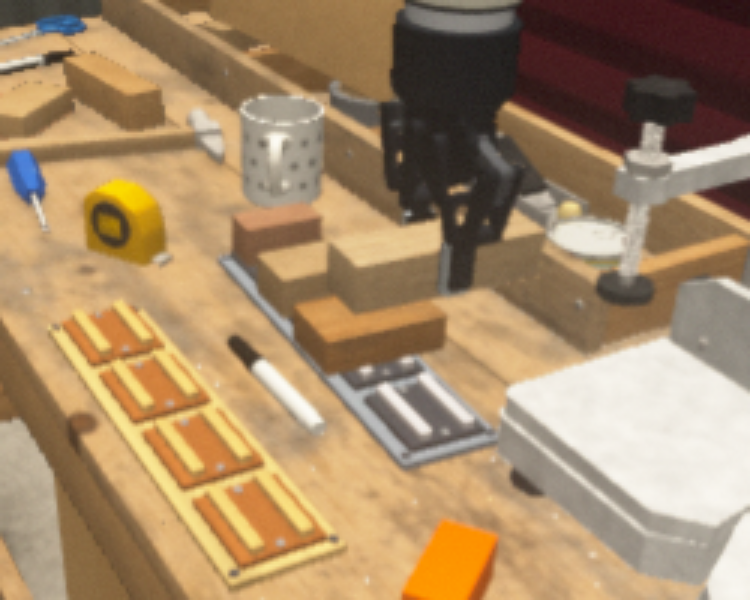

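The long offcut is held level at (430,265), above the rack; the other three are in place and the path down to the last bay (430,410) is clear.

Call:
move_arm:
  increments:
    - {"xyz": [0.001, 0.0015, -0.02], "delta_rot": [0, 0, 0], "hand": -1}
    - {"xyz": [0, 0, -0.025], "delta_rot": [0, 0, 0], "hand": -1}
    - {"xyz": [0, 0, -0.025], "delta_rot": [0, 0, 0], "hand": -1}
    - {"xyz": [0, 0, -0.012], "delta_rot": [0, 0, 0], "hand": -1}
    - {"xyz": [0, 0, 0], "delta_rot": [0, 0, 0], "hand": -1}
    - {"xyz": [0, 0, 0], "delta_rot": [0, 0, 0], "hand": -1}
    - {"xyz": [0, 0, 0], "delta_rot": [0, 0, 0], "hand": -1}

```text
clock: 22.97
tcp_pos: [0.5815, 0.1133, 0.0424]
ee_rot: [0.034, 0.999, 0.0, 0.001]
contact_force: [0.6, 0.4, -0.2]
width: 0.041
```

Call:
move_arm:
  increments:
    - {"xyz": [-0.0008, -0.0012, -0.007], "delta_rot": [0, 0, 0], "hand": -1}
    - {"xyz": [0, 0, -0.006], "delta_rot": [0, 0, 0], "hand": -1}
    - {"xyz": [0, 0, -0.005], "delta_rot": [0, 0, 0], "hand": -1}
    - {"xyz": [0, 0, 0], "delta_rot": [0, 0, 0], "hand": -1}
    - {"xyz": [0, 0, 0], "delta_rot": [0, 0, 0], "hand": -1}

```text
clock: 23.38
tcp_pos: [0.5807, 0.1115, 0.0238]
ee_rot: [0.034, 0.999, 0.0, 0.001]
contact_force: [-0.7, -0.1, 2.3]
width: 0.0413
```

Call:
move_arm:
  increments:
    - {"xyz": [0, 0, 0], "delta_rot": [0, 0, 0], "hand": 0.27}
    - {"xyz": [0, 0, 0], "delta_rot": [0, 0, 0], "hand": 0.27}
    - {"xyz": [0, 0, 0], "delta_rot": [0, 0, 0], "hand": 0.27}
    - {"xyz": [0, 0, 0], "delta_rot": [0, 0, 0], "hand": 0.27}
    - {"xyz": [0, 0, 0.02], "delta_rot": [0, 0, 0], "hand": 0.27}
    - {"xyz": [0, 0, 0.03], "delta_rot": [0, 0, 0], "hand": 0.27}
    - {"xyz": [0, 0, 0.03], "delta_rot": [0, 0, 0], "hand": 0.27}
    - {"xyz": [0, 0, 0.035], "delta_rot": [0, 0, 0], "hand": 0.27}
    - {"xyz": [0, 0, 0.035], "delta_rot": [0, 0, 0], "hand": 0.27}
    - {"xyz": [0, 0, 0], "delta_rot": [0, 0, 0], "hand": 0.27}
    - {"xyz": [0, 0, 0], "delta_rot": [0, 0, 0], "hand": 0.27}

```text
clock: 24.3
tcp_pos: [0.5816, 0.1117, 0.1766]
ee_rot: [0.034, 0.999, 0.0, 0.003]
contact_force: [-0.3, 0.7, -0.6]
width: 0.0541
```

Call:
move_arm:
  increments:
    - {"xyz": [-0.03, 0.008, 0.005], "delta_rot": [0, 0, 0], "hand": 0.27}
    - {"xyz": [-0.03, 0.008, 0.005], "delta_rot": [0, 0, 0], "hand": 0.27}
    - {"xyz": [-0.03, 0.015, 0.005], "delta_rot": [0, 0, 0], "hand": 0.27}
    - {"xyz": [-0.03, 0.025, 0.005], "delta_rot": [0, 0, 0], "hand": 0.27}
    - {"xyz": [-0.025, 0.03, 0.005], "delta_rot": [0, 0, 0], "hand": 0.27}
    - {"xyz": [-0.025, 0.03, 0], "delta_rot": [0, 0, 0], "hand": 0.27}
    - {"xyz": [-0.025, 0.03, 0], "delta_rot": [0, 0, 0], "hand": 0.27}
    - {"xyz": [-0.025, 0.03, 0], "delta_rot": [0, 0, 0], "hand": 0.27}
    - {"xyz": [-0.025, 0.03, 0], "delta_rot": [0, 0, 0], "hand": 0.27}
    - {"xyz": [-0.02, 0.03, 0], "delta_rot": [0, 0, 0], "hand": 0.27}
    - {"xyz": [-0.02, 0.03, 0], "delta_rot": [0, 0, 0], "hand": 0.27}
    - {"xyz": [-0.02, 0.03, 0], "delta_rot": [0, 0, 0], "hand": 0.27}

```text
clock: 25.3
tcp_pos: [0.2728, 0.408, 0.1958]
ee_rot: [0.034, 0.999, -0.001, -0.001]
contact_force: [1.2, 0.3, -0.4]
width: 0.0543
```

Call:
move_arm:
  increments:
    - {"xyz": [-0.02, 0.03, 0], "delta_rot": [0, 0, 0], "hand": 0.27}
    - {"xyz": [-0.02, 0.03, 0], "delta_rot": [0, 0, 0], "hand": 0.27}
    - {"xyz": [-0.02, 0.03, 0], "delta_rot": [0, 0, 0], "hand": 0.27}
    - {"xyz": [-0.015, 0.03, 0], "delta_rot": [0, 0, 0], "hand": 0.27}
    - {"xyz": [0, 0, 0], "delta_rot": [0, 0, 0], "hand": 0.27}
    - {"xyz": [0, 0, 0], "delta_rot": [0, 0, 0], "hand": 0.27}
    - {"xyz": [0, 0, 0], "delta_rot": [0, 0, 0], "hand": 0.27}

```text
clock: 25.88
tcp_pos: [0.1997, 0.5265, 0.196]
ee_rot: [0.034, 0.999, -0.002, -0.0]
contact_force: [0.5, -0.6, -0.5]
width: 0.0545
```

```bash
python3 - <<'E'
from station import env
from h import *
s=env.get_state();print(s['tcp_pos'],s['clock'],s['dq'].round(3))
c=env.capture("top");P=cloud(c);Z=P[...,2]
L=np.zeros(Z.shape,np.uint8); sl=(slice(120,230),slice(150,322)); L[sl]=((Z>.046)&(Z<.065))[sl]
n,lab,st,ce=cv2.connectedComponentsWithStats(L)
x=np.array([np.cos(-.068),np.sin(-.068)]);y=np.array([-x[1],x[0]])
for i in range(1,n):
    if st[i,4]>100:
        r,z=rect(lab==i,P,c); d=np.array(r[0])-[589.4,237.8]
        print(ce[i].round(0),"rack frame mm",(d@x).round(1),(d@y).round(1),np.round(r[1],1),round(r[2],1),z.round(4), "p5-95 z",np.nanpercentile(Z[lab==i],[5,95]).round(4))
im=c["image"][:,:,::-1][110:310,140:380];cv2.imwrite("pics/top8.png",cv2.resize(im,None,fx=3,fy=3))
c=env.capture("side");im=c["image"][:,:,::-1][130:300,180:380];cv2.imwrite("pics/side8.png",cv2.resize(im,None,fx=3,fy=3))
E
```

```text
[0.19974404 0.52649095 0.19599743] 25.8833 [-0.024 -0.025  0.    -0.     0.003  0.   ]
[298. 172.] rack frame mm -0.8 -125.0 [ 42.1 142.2] 85.9 0.0573 p5-95 z [0.0545 0.0596]
[213. 168.] rack frame mm -1.2 42.9 [51.5 92. ] 86.8 0.0572 p5-95 z [0.0538 0.0596]
[256. 170.] rack frame mm -0.4 -41.0 [ 59.9 101. ] 86.3 0.0523 p5-95 z [0.0499 0.0546]
[171. 166.] rack frame mm -1.4 126.8 [37.8 72.6] 86.2 0.0573 p5-95 z [0.0519 0.0596]
```

View pics/top8.png

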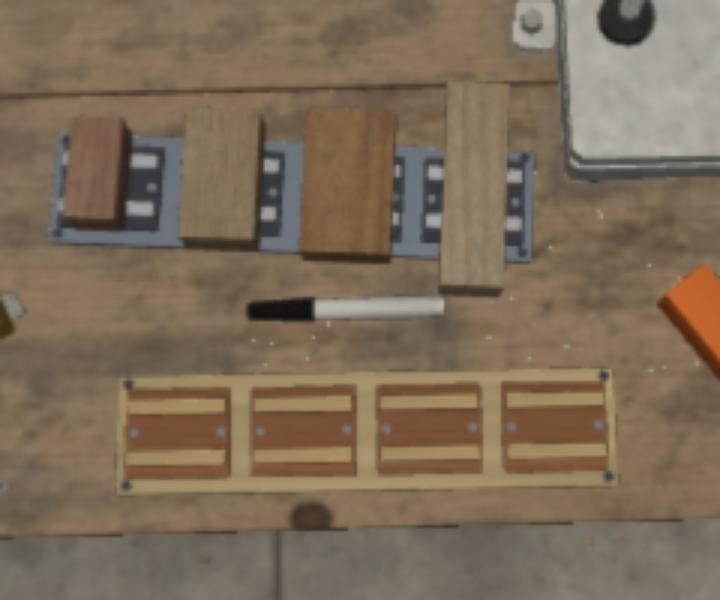

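View pics/side8.png

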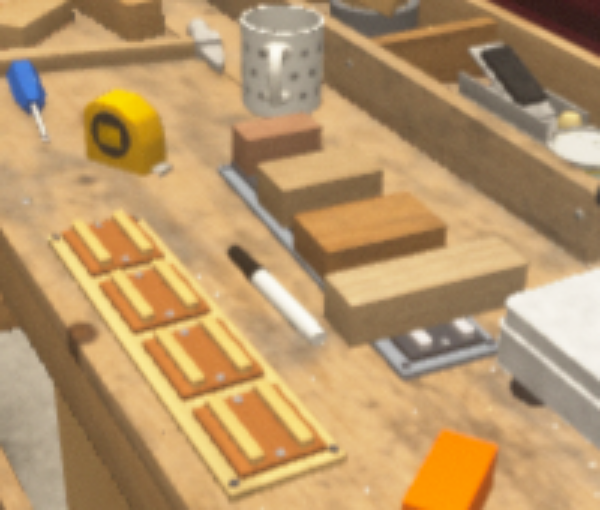

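All four measure within 1.4 mm of their bay centres, square to within about 0.7°, with tops at the expected heights. The arm is clear, so I'm handing in.

```bash
python3 -c "
from station import env
print(env.finish_job())"
```

```text
the job is handed in; nothing more can be done
None
```

All four offcuts are on the drying rack in reverse order, and I handed the job in at about 26 s of the 96 s allowed. From the left, the rack now holds short, medium, wide, long; the board held long, wide, medium, short.

- **Position:** in the last top view each offcut was within about 1.4 mm of its bay centre, and its length was within about 0.7° of straight across the rack.
- **Lying flat:** tops measured 57 mm above the bench (52 mm for the wide one), so each rests on its bearers. The side view agreed.
- **Clear of the robot:** the gripper had let go and the arm was well away from the rack. The highest contact force I saw reported was about 5 N, and nothing else appeared to have moved.

One move call was refused for a missing field before the arm moved, and I resent it. No check failed or disagreed. The hand-in gave no verdict.

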